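# Pack the last tin in the spice case and shut it

### The job

The spice case on the table is short of one tin: take the small tin that stands beside it and lay it on its side in the empty cradle like the other two, so that nothing stands above the rim. Then lower the lid gently until it is fully shut, leaving the other things where they are.

Things in the scene. Friction and masses are not known exactly. Their poses are not given: they have to be found in the camera images.
- tin_center (a point): centre (half-way up) of the small round spice tin to be packed, 49 mm in diameter and 72 mm tall, about 0.1 kg: grey tin with a brown label on part of its body and a flat grey cap. z is the tin's axis, from base to cap. It starts upright on the table, to the right of the case. Lying, its centre is 24 mm above what it lies on; it rolls only if pushed.
- case: open wooden case, fixed, 104 mm (its x) by 275 mm (its y) outside; walls 9 mm, floor 8 mm thick, rim 68 mm above the table; inside 86 by 257 mm. Origin on the table under its centre; x points from the front wall to the hinged back wall, z up. Three cradles stand in a row along y, 76 mm apart, the middle one at the case's centre; tins lie in them with their axis along the case's x.
- cradle_free_seat (a point): empty cradle (any of the three): where the centre of a tin lying in it comes to rest, 37 mm above the table, half-way between front and back wall; x as the case's. The cradle is a cork-lined block 60 mm long (x), 42 mm wide, with a round trough; it is narrower than a tin: beside the tin there is room for fingers down to the floor, 27 mm to a neighbour tin or side wall; 7 mm of play at each end.
- lid (a joint): angle of the case's lid: 0 fully shut, flat on the rim; pi/2 upright; starts open, leaning back at 1.7 to 1.95; stop at 2.0. The hinge is stiff (0.25 N m): the lid stays where it is left and must be pushed all the way down.
- lid_hinge (a point): middle of the hinge line, on the top of the case's back wall, 68 mm above the table; the hinge line runs along the case's y. The lid is a board 10 mm thick, 275 mm wide, reaching 116 mm from the hinge line, so shut it overhangs the front wall by 12 mm; its underside lies in the plane of the hinge line.
- lid_edge (a point): middle of the lid's free edge (half its thickness), 116 mm from the hinge line; a small brass plate marks it.
- tin_a_center (a point): centre of a tin of the same kind already lying in its cradle in the case
- cradle_a_seat (a point): where that tin's centre belongs
- tin_b_center (a point): centre of the other tin of the same kind already lying in its cradle in the case
- cradle_b_seat (a point): where that other tin's centre belongs
- big_tin_center (a point): bystander: centre of the bigger tin standing on the table behind the small one, 64 mm in diameter and 105 mm tall; it does not belong in the case
- old_trivet: bystander: black iron trivet lying on the table behind and right of the case, 130 x 144 x 20 mm, origin under its centre
- zinc_lid_center (a point): bystander: centre of a grey jar lid lying on the table to the right, 63 mm in diameter, 15 mm high
There are look-alikes about, which are no part of the job. Leave any blue, green or red look-alike of the part that bears tin_center alone.

How it is judged (in metres and radians):
On the way:
1. the tin lies on its side in the empty cradle, below the rim, with the lid still open (horizontal distance between tin_center and cradle_free_seat below 0.01 m and z of tin_center in the frame of cradle_free_seat below 0.004 m and angle between the z axis of tin_center and the x axis of case, either way round below 0.15 rad and value of joint lid above 1 rad), for 0.2 s.
At the end, for the whole second after the job is handed in: The lid is shut (within 0.035 rad, 4 mm at its edge); the small tin lies in the formerly empty cradle, its centre within 10 mm sideways of the seat and not more than 4 mm above it, its axis within 0.15 rad of the cradle's; the two other tins still lie in their own cradles (within 12 mm) (value of joint lid below 0.035 rad and horizontal distance between tin_center and cradle_free_seat below 0.01 m and z of tin_center in the frame of cradle_free_seat below 0.004 m and angle between the z axis of tin_center and the x axis of case, either way round below 0.15 rad and distance between tin_a_center and cradle_a_seat below 0.012 m and distance between tin_b_center and cradle_b_seat below 0.012 m); the robot touches nothing.
It fails at once if the lid slams (faster than 4 rad/s) (velocity of joint lid below -4 rad/s).
It fails at once if the bigger tin is moved by more than 30 mm (distance of big_tin_center from where it was at the start of the episode above 0.03 m).
It fails at once if the trivet is moved by more than 30 mm (distance of old_trivet from where it was at the start of the episode above 0.03 m).
It fails at once if the grey jar lid is moved by more than 30 mm (distance of zinc_lid_center from where it was at the start of the episode above 0.03 m).
It also fails if it takes over 61 s, if anything falls off the work surface, if the arm or the gripper's body presses on something with over 40 N, if the wrist force passes 120 N, or if a joint passes its speed limit or range.

### The arm

A 6-joint arm with a two-finger parallel gripper is mounted at the origin on a cart in front of the work surface, level with it; the furniture and walls round the work are solid. World frame = base frame: x ahead of the robot, y to its left, z up, the work surface at z = 0. Lengths are in mm, angles in rad, forces in N, time in s.
With the tool pointing down it reaches from about 350 to 775 mm from the base axis. Payload 7.3 kg.
Tool frame: the origin (TCP) lies on the centre line of the jaws, within the pads' length; the fingertips stand 11 mm ahead of it and the grasp point (between the pads) lies 8 mm behind it; z points along the fingers, y is the line along which they close (so a half turn about z gives the same grasp; the last joint's range is limited). The gripper opens to 92 mm and grips with 3 to 60 N. Pads are 19 mm wide; open, the fingers measure 130 mm over their backs; the gripper's body (75 mm by 190 mm) begins 47 mm behind the grasp point.
Start: joints at [-1.448, 0.342, 1.524, -0, 1.275, -0.146], TCP at [139.449, -506.16, 237.741] pointing down, gripper open.
Joint ranges: [-2.53, 2.53], [-0.77, 2.02], [0.04, 2.7], [-1, 4.14], [0.28, 2.66], [-3.11, 3.11]. Speed limits (rad/s): [2.57, 2.57, 3.14, 3.14, 3.14, 3.14].

### API

Orientations are given as [roll, pitch, yaw] about the fixed x, y, z axes, in that order (R = Rz(yaw) Ry(pitch) Rx(roll)).
In Python, from plant import bot gives the robot as it stands.
- The arm moves only by the tool step_arm, never from a script. Its argument "deltas" is a list of rows, each a list of 5 numbers: the opening, from 0 (shut) to 1 (fully open), then the shift along the tool's x, y, z each as a share of 0.5 m, from -1 to 1, then the turn about the tool's z as a share of pi/2 rad, from -1 to 1. In form: [[claw, x, y, z, turn], ...]. A call has 1 to 8 rows; each row shifts and turns the commanded pose from where the row before left it, along the tool's axes as they then stand; what a row does not reach is not made up. A row lasts 1/10 s, in which the tool goes at most 50 mm and 8.59 degrees, less where a joint would pass 70% of its speed; a pose out of reach is approached as far as the arm can. A call with a number of a shift or a turn outside -1 to 1 is refused whole. A call with a gripper value outside its range is refused whole. The fingers move at their own pace and stop on an object; the grip force is fixed at half the most. Time passes only in rows, so rows that do not move let the fingers close. It gives the time, the measured TCP pose, the force, the opening and the grip force at its end, in the units of the state.
- bot.get_obs(): the state, without advancing time (a new reading comes with each control period).
- bot.capture(name): name is "side" or "top" or "wrist"; returns (picture, depth): 400x640x3 uint8, red, green, blue; 400x640 float32, mm along the optical axis (not along the pixel's ray), 0 where there is no reading.
- bot.camera_params(name): a dict with "fov_y" (degrees; the focal length in pixels is half the picture's height over the tangent of half this angle, whatever the lens; pixels are square), "cx", "cy" (the principal point, pixels), "k1" (the pictures are not rectified: a ray, as slopes to the right and down, at radius r is drawn at 1 + k1 r^2 times it, then the intrinsics apply), "rvec" (rotation vector, rad) and "tvec" (3), from world to camera coordinates, as OpenCV has them. Camera axes: x right, y down, z forward; pixel columns grow to the right and rows downward; lengths in mm; the calibration is good to about 2 mm. A picture is of the moment at which its call begins: read the wrist's pose just before it. camera_params takes no time and is no camera call; for the wrist camera it gives the pose at the moment of the call.
- bot.close_job(): hands the job in; it is judged then, once.
The state is a dict: "time": time; "joint_positions": joint angles; "dq": joint speeds; "tau": joint torques, N m; "tool_pos": TCP position; "tcp_rot": TCP orientation; "contact_force": force on the tool from outside, world axes, zero at the start; "moment": the same for the moment, N m; "grip_width": finger opening in mm; "finger_force": force on a finger pad.
Only numpy, scipy, OpenCV 4.12 (cv2) and the standard library are available. Lean on these libraries where they do the work, as an engineer would, in place of code of your own. Each camera call takes 0.05 s, during which the arm holds its last target. There are 200 camera calls.

## Working session

There is one attempt and no reset: what is moved stays moved. The work goes in short steps, Python scripts to look and compute and a tool call to move; the robot and the scene stay as the last step left them, time stands still between calls to the robot, and variables do not carry over. Pictures are saved under pics/ and viewed, at most 10 in all, crops included, and the job is handed in when it is done.

Besides the shell and the picture viewer there is one more tool, called after "Request:" as name(argument=value, ...), one argument or row to a line, values as JSON. step_arm: Moves the arm, as the interface text tells. Shift numbers are shares of 0.5 m and turn numbers shares of pi/2 rad, none past 1 either way. Its arguments: {"type":"object","properties":{"deltas":{"type":"array","items":{"type":"array","items":{"type":"number","minimum":-1,"maximum":1}}}},"required":["deltas"]}

```bash
mkdir -p pics; ls
cat > h.py <<'E'
import numpy as np, cv2
from plant import bot
def cam(n):
    p=bot.camera_params(n); f=200/np.tan(np.radians(p["fov_y"])/2)
    R=cv2.Rodrigues(np.array(p["rvec"],float))[0]; t=np.array(p["tvec"],float).ravel()
    return f,p["cx"],p["cy"],p["k1"],R,t
def snap(n):
    c=cam(n); im,d=bot.capture(n); return im,d,c
def rays(c,uv):
    f,cx,cy,k1,R,t=c; uv=np.atleast_2d(np.array(uv,float))
    d=(uv-[cx,cy])/f; s=d.copy()
    for _ in range(20): s=d/(1+k1*(s**2).sum(1,keepdims=True))
    return np.c_[s,np.ones(len(s))]
def deproj(c,uv,depth):
    r=rays(c,uv)*np.asarray(depth,float).reshape(-1,1); return (r-c[5])@c[4]
def plane(c,uv,z):
    d=rays(c,uv)@c[4]; o=-c[4].T@c[5]; return o+d*((z-o[2])/d[:,2:3])
def cloud(c,d):
    v,u=np.mgrid[0:400,0:640]; uv=np.c_[u.ravel(),v.ravel()]
    return deproj(c,uv,d.ravel()).reshape(400,640,3)
def proj(c,P):
    f,cx,cy,k1,R,t=c; q=np.atleast_2d(P)@R.T+t; s=q[:,:2]/q[:,2:]
    return s*(1+k1*(s**2).sum(1,keepdims=True))*f+[cx,cy]
E
python3 - <<'E'
from h import *
print(bot.get_obs())
for n in ["side","top"]:
    im,d,c=snap(n); cv2.imwrite(f"pics/{n}0.png",im[:,:,::-1]); np.savez(f"{n}0.npz",im=im,d=d); print(n,c,(d>0).mean())
E
```

```text
pics
{'time': 0.0, 'joint_positions': array([-1.44800712e+00,  3.42686603e-01,  1.52501039e+00,  7.91887720e-06,
        1.27540294e+00, -1.45989293e-01]), 'dq': array([ 1.82266523e-03,  1.45535842e-03, -5.91802654e-04, -8.80513163e-05,
        1.42821668e-03,  3.59678894e-04]), 'tau': array([ 3.33624957e-03, -4.31235230e+01, -2.44218636e+01,  7.20926025e-02,
        5.60331834e-02, -1.41792975e-04]), 'tool_pos': array([ 139.3968097 , -505.75196104,  237.06601355]), 'tcp_rot': array([-3.14010251e+00, -2.26757613e-04,  2.68776017e-01]), 'contact_force': array([ 0.1445556 , -0.08064911,  0.3367157 ]), 'moment': array([-0.04770494,  0.01941561, -0.02254632]), 'finger_force': 0.0, 'grip_width': 91.80935656442007}
side (np.float64(377.6631581840458), 315.0186487434452, 202.00566020976098, -0.013833207289175725, array([[-9.41997020e-01, -3.35619917e-01, -9.41002556e-04],
       [-2.16220809e-01,  6.09014674e-01, -7.63118398e-01],
       [ 2.56690818e-01, -7.18651792e-01, -6.46258018e-01]]), array([482.60282429, 200.69057491, 828.44539983])) 0.99589453125
top (np.float64(460.77969434992355), 314.87645523927677, 196.32181591027785, -0.047693618144790735, array([[ 0.01922033, -0.99975395,  0.01107347],
       [-0.99790846, -0.0198662 , -0.06151457],
       [ 0.06171942, -0.00986798, -0.99804476]]), array([ -67.74662099,  514.31559521, 1063.99857613])) 0.99600390625
```

View pics/top0.png

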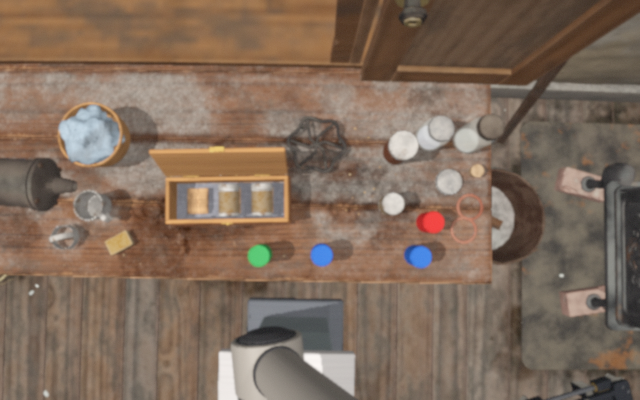

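View pics/side0.png

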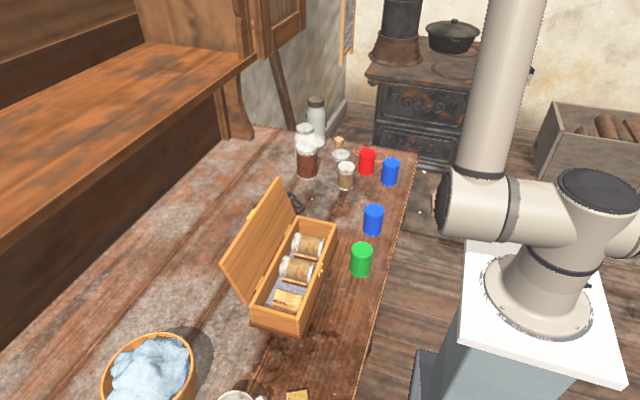

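Top view: the case is centred near (228,198). Its empty cork cradle is on the left at (199,200), and tins lie at (229,200) and (262,200). The brown-label tin stands at (393,204), with the big tin at (403,146) and the jar lid at (449,181). The lid leans back, and its brass plate is at (216,149). The tool always points down, so I'll topple the tin and then grasp it lying.

Run:
```python
from h import *
z=np.load("top0.npz"); d=z["d"]; im=z["im"]; c=cam("top"); P=cloud(c,d)
Z=P[...,2]
def blob(u0,u1,v0,v1,z0,z1):
    m=np.zeros((400,640),bool); m[v0:v1,u0:u1]=True; m&=(Z>z0)&(Z<z1); q=P[m]
    (r)=cv2.minAreaRect(q[:,:2].astype(np.float32)); return len(q),q.mean(0).round(1),[np.round(x,1) for x in r]
print("tin",blob(375,412,185,222,62,85))
print("big",blob(385,420,125,168,95,120))
print("zinc",blob(430,468,165,198,8,30))
print("red",blob(412,450,205,240,60,90)); print("blue",blob(300,340,235,270,60,90)); print("green",blob(240,280,235,270,60,90))
print("case rim",blob(150,300,168,232,58,75))
print("lid",blob(140,300,130,185,85,300))
m=np.zeros((400,640),bool); m[130:185,140:300]=True; m&=Z>85; q=P[m]
ctr=q.mean(0); n=np.linalg.svd(q-ctr)[2][2]; print("lid n",n,q[:,2].max())
for n_,(a,b) in {"a":(218,240),"b":(251,273),"free":(188,210)}.items(): print(n_,blob(a,b,180,222,15,66))
print(blob(305,340,115,178,8,40),"trivet")
```

```text
tin (383, array([ 499.6, -230.5,   70.2]), [array([ 499.7, -230.8]), array([47.1, 47.6]), np.float64(0.2)])
big (676, array([ 626. , -246.6,  103.2]), [array([ 626.3, -246.4]), array([61.8, 63. ]), np.float64(1.1)])
zinc (507, array([ 557.7, -374.9,   13.6]), [array([ 558.2, -375.9]), array([58.9, 59.9]), np.float64(52.2)])
red (393, array([ 460. , -321.5,   69.9]), [array([ 460.3, -322.2]), array([48.2, 48.2]), np.float64(25.6)])
blue (383, array([382.4, -73.1,  70.3]), [array([382.5, -73.1]), array([46.7, 46.9]), np.float64(46.4)])
green (383, array([378.8,  65.3,  70.3]), [array([379.2,  65.3]), array([47.6, 46.1]), np.float64(27.0)])
case rim (2070, array([506. , 134. ,  65.4]), [array([503.4, 141.9]), array([109.4, 275.1]), np.float64(2.1)])
lid (3217, array([579.6, 143.2, 140.3]), [array([580.3, 144.1]), array([ 42.4, 274.6]), np.float64(2.1)])
lid n [0.99398477 0.02102419 0.10748141] 1094.3062930691383
a (728, array([504.3, 137.2,  53.6]), [array([499.4, 140.3]), array([92.6, 56. ]), np.float64(2.3)])
b (763, array([505.5,  63.7,  53.1]), [array([501.5,  64.2]), array([94. , 50.1]), np.float64(2.2)])
free (362, array([502.4, 215.4,  25.7]), [array([498. , 209.4]), array([92. , 58.5]), np.float64(1.0)])
(695, array([640.4, -70.6,  18.2]), [array([639.5, -72.3]), array([134.1,  80.7]), np.float64(1.2)]) trivet
```

Request:
step_arm(
  deltas=[
    [0,0,0,0,0.076],
    [0,0,0,0,0.076],
    [0,0.06,-0.0376,0,0],
    [0,0.06,-0.0376,0,0],
    [0,0.06,-0.0376,0,0],
    [0,0.06,-0.0376,0,0],
    [0,0.06,-0.0376,0,0],
    [0,0.06,-0.0376,0,0],
  ],
)

```text
time: 0.9
tool_pos: [316.9, -386.9, 237.5]
tcp_rot: [-3.141, 0.0, 0.03]
contact_force: [-0.3, 0.4, -0.4]
grip_width: 32.2
finger_force: 0.0
```

Request:
step_arm(
  deltas=[
    [0,0.06,-0.0376,0,0],
    [0,0.06,-0.0376,0,0],
    [0,0.06,-0.0376,0,0],
    [0,0.06,-0.0376,0,0],
    [0,0.06,-0.0376,0,0],
    [0,0.06,-0.0376,0,0],
    [0,0.06,-0.0376,0,0],
    [0,0.06,-0.0376,0,0],
  ],
)

```text
time: 1.7
tool_pos: [552.3, -229.4, 237.3]
tcp_rot: [-3.141, 0.001, 0.03]
contact_force: [0.3, -0.9, -0.4]
grip_width: 0.4
finger_force: 0.0
```

Request:
step_arm(
  deltas=[
    [0,0,0.003,0.08,0],
    [0,0,0,0.08,0],
    [0,0,0,0.08,0],
    [0,0,0,0.08,0],
    [0,0,0,0.01,0],
    [0,0,0,0,0],
  ],
)

```text
time: 2.3
tool_pos: [551.0, -231.8, 72.1]
tcp_rot: [-3.14, 0.002, 0.03]
contact_force: [-0.7, -0.8, 0.2]
grip_width: 0.7
finger_force: 0.0
```

Request:
step_arm(
  deltas=[
    [0,-0.02,0,0,0],
    [0,-0.03,0,0,0],
    [0,-0.03,0,0,0],
    [0,-0.03,0,0,0],
    [0,-0.03,0,0,0],
    [0,0,0,0,0],
    [0,0,0,0,0],
  ],
)

```text
time: 3.0
tool_pos: [482.3, -234.9, 74.6]
tcp_rot: [3.139, -0.003, 0.029]
contact_force: [0.2, -0.1, -0.3]
grip_width: 0.6
finger_force: 0.0
```

Run:
```python
from h import *
im,d,c=snap("side"); im=im[120:260,250:450]; cv2.imwrite("pics/side1.png",cv2.resize(im,None,fx=3,fy=3)[:,:,::-1])
```

```text
(no output)
```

View pics/side1.png

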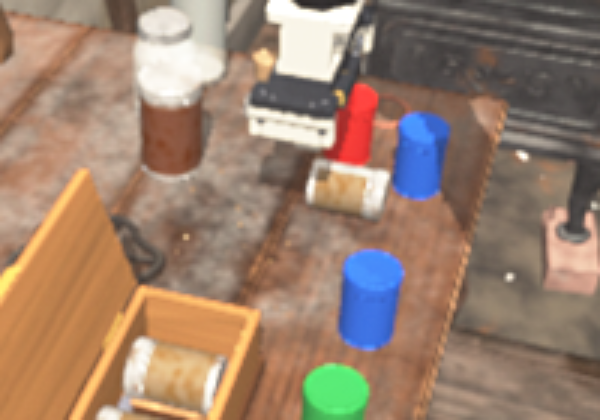

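The tin at crop (347,190) toppled cleanly and lies with its axis roughly along x. I'll rise, open the gripper and locate it.

Request:
step_arm(
  deltas=[
    [0.8,0,0,-0.08,0],
    [0.8,-0.06,0,-0.08,0],
    [0.8,-0.06,0,-0.08,0],
    [0.8,0,0,-0.08,0],
    [0.8,0,0,0,0],
    [0.8,0,0,0,0],
  ],
)

```text
time: 3.65
tool_pos: [422.3, -236.2, 233.9]
tcp_rot: [3.139, -0.003, 0.03]
contact_force: [0.0, 0.0, 0.0]
grip_width: 44.0
finger_force: 0.0
```

Run:
```python
from h import *
print(bot.get_obs()["tool_pos"])
for n in ["wrist","side"]:
    im,d,c=snap(n); P=cloud(c,d); cv2.imwrite(f"pics/{n}2.png",im[:,:,::-1])
    m=(P[...,2]>15)&(P[...,2]<60)&(abs(P[...,0]-440)<70)&(abs(P[...,1]+231)<45)&(d>0)
    q=P[m]; print(n,len(q))
    if len(q)>50:
        print(q[:,2].max(),cv2.minAreaRect(q[:,:2].astype(np.float32)),q.mean(0))
        t=q[q[:,2]>np.percentile(q[:,2],99)-5]; print("ridge",cv2.minAreaRect(t[:,:2].astype(np.float32)))
```

```text
[ 422.29116017 -236.19224815  233.87565282]
wrist 2687
59.48063855791547 ((425.5180969238281, -243.79437255859375), (99.58979797363281, 62.81272888183594), 1.440436840057373) [ 440.29822602 -237.00527679   43.25201633]
ridge ((424.4000244140625, -241.80874633789062), (107.0177001953125, 45.14533233642578), 18.907468795776367)
side 500
59.68249617954174 ((417.7139587402344, -235.78842163085938), (119.90233612060547, 57.620330810546875), 25.20902442932129) [ 424.72988705 -233.05844769   36.57040282]
ridge ((385.214111328125, -271.9245300292969), (6.712372779846191, 26.407527923583984), 89.44305419921875)
```

View pics/wrist2.png

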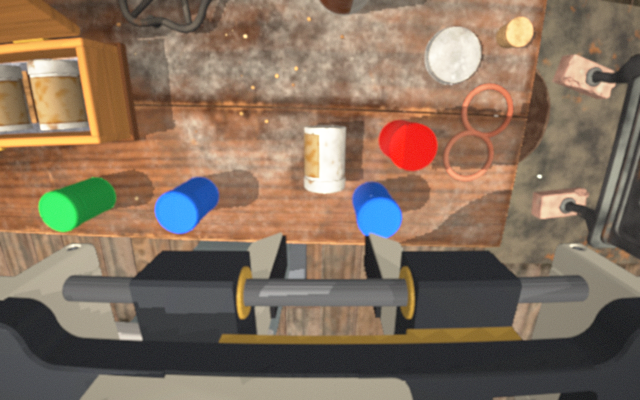

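Wrist view: the tin lies at (325,158), spanning u 304–346 and v 124–191, with its axis nearly vertical in the picture. A blue look-alike stands at (377,208).

Run:
```python
from h import *
im,d,c=snap("wrist"); P=cloud(c,d); 
def get(u0,u1,v0,v1,lo,hi):
    m=np.zeros((400,640),bool); m[v0:v1,u0:u1]=1; m&=(P[...,2]>lo)&(P[...,2]<hi)&(d>0); return P[m]
q=get(296,352,116,198,30,60); print(len(q),q[:,2].max(),cv2.minAreaRect(q[:,:2].astype(np.float32)),q.mean(0))
q=get(310,340,120,195,46,60); a=cv2.fitLine(q[:,:2].astype(np.float32),cv2.DIST_L2,0,.01,.01).ravel();print(len(q),a,cv2.minAreaRect(q[:,:2].astype(np.float32)))
for b in [(345,410,175,240),(375,440,115,175)]:
    q=get(*b,66,76); print("blue/red",len(q),cv2.minAreaRect(q[:,:2].astype(np.float32)))
```

```text
2573 50.682085266085856 ((439.7286071777344, -236.6018524169922), (70.7964859008789, 46.702110290527344), 1.611303448677063) [ 441.10627657 -236.09468054   44.01415962]
1201 [ 9.9970639e-01  2.4231378e-02  4.3976694e+02 -2.3597742e+02] ((439.55084228515625, -235.9912567138672), (69.8995590209961, 25.739322662353516), 1.4809828996658325)
blue/red 1449 ((385.5635070800781, -297.10546875), (45.96529006958008, 47.764060974121094), 1.8524974584579468)
blue/red 1860 ((461.68194580078125, -324.2571105957031), (47.76459503173828, 48.244163513183594), 8.902265548706055)
```

Request:
step_arm(
  deltas=[
    [0.8,0.035,0,0,0],
    [0.8,0,0,0,0],
    [0.8,0,0,0.08,0],
    [0.8,0,0,0.08,0],
    [0.8,0,0,0.08,0],
    [0.8,0,0,0.06,0],
    [0.8,0,0,0,0],
  ],
)

```text
time: 4.5
tool_pos: [436.0, -233.3, 78.5]
tcp_rot: [-3.135, 0.008, 0.03]
contact_force: [0.2, -0.1, 0.3]
grip_width: 73.6
finger_force: 0.0
```

Request:
step_arm(
  deltas=[
    [0.8,0,0,0,0],
    [0.8,0,0,0,0],
  ],
)

```text
time: 4.7
tool_pos: [439.7, -236.0, 84.2]
tcp_rot: [3.14, -0.002, 0.03]
contact_force: [0.5, 0.8, 1.3]
grip_width: 73.4
finger_force: 0.0
```

Down 61 mm, then grip.

Request:
step_arm(
  deltas=[
    [0.8,0,0,0.05,0],
    [0.8,0,0,0.05,0],
    [0.8,0,0,0.022,0],
    [0.8,0,0,0,0],
    [0.8,0,0,0,0],
  ],
)

```text
time: 5.2
tool_pos: [439.7, -235.9, 22.9]
tcp_rot: [3.14, -0.001, 0.03]
contact_force: [1.2, -0.8, -0.5]
grip_width: 73.8
finger_force: 0.0
```

Request:
step_arm(
  deltas=[
    [0.4,0,0,0,0],
    [0.4,0,0,0,0],
    [0.4,0,0,0,0],
    [0.4,0,0,0,0],
    [0.4,0,0,0,0],
  ],
)

```text
time: 5.7
tool_pos: [439.2, -235.5, 22.1]
tcp_rot: [3.141, -0.001, 0.03]
contact_force: [-1.1, 1.2, 3.4]
grip_width: 47.7
finger_force: 30.0
```

Request:
step_arm(
  deltas=[
    [0.4,0,0,-0.04,0],
    [0.4,0,0,-0.08,0],
    [0.4,0,0,-0.08,0],
    [0.4,0,0,-0.08,0],
    [0.4,0,0,-0.08,0],
    [0.4,0,0,-0.06,0],
    [0.4,0.002,-0.077,0,0],
    [0.4,0.002,-0.077,0,0],
  ],
)

```text
time: 6.5
tool_pos: [438.6, -158.1, 232.4]
tcp_rot: [3.141, -0.001, 0.028]
contact_force: [-0.7, 1.3, -1.5]
grip_width: 47.6
finger_force: 30.0
```

Request:
step_arm(
  deltas=[
    [0.4,0.003,-0.077,0,0],
    [0.4,0.003,-0.077,0,0],
    [0.4,0.003,-0.077,0,0],
    [0.4,0.003,-0.077,0,0],
    [0.4,0.003,-0.077,0,0],
    [0.4,0.003,-0.077,0,0],
    [0.4,0.003,-0.077,0,0],
    [0.4,0.003,-0.077,0,0],
  ],
)

```text
time: 7.3
tool_pos: [440.8, 151.4, 231.4]
tcp_rot: [3.141, 0.001, 0.03]
contact_force: [0.0, 0.5, -1.6]
grip_width: 47.4
finger_force: 30.0
```

Request:
step_arm(
  deltas=[
    [0.4,0,0,0,0],
    [0.4,0,0,0,0],
    [0.4,0,0,0,0],
  ],
)

```text
time: 7.6
tool_pos: [441.2, 149.1, 231.4]
tcp_rot: [3.141, 0.001, 0.03]
contact_force: [0.1, 0.4, -1.5]
grip_width: 47.5
finger_force: 30.0
```

Run:
```python
from h import *
im,d,c=snap("wrist"); P=cloud(c,d); cv2.imwrite("pics/wrist3.png",im[:,:,::-1]); np.savez("w3.npz",im=im,P=P,d=d)
```

```text
(no output)
```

View pics/wrist3.png

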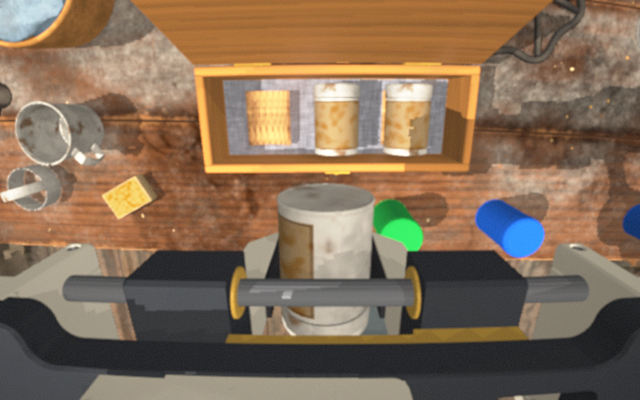

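The wrist view shows the free cork cradle at (269,117), the tins at (337,118) and (408,118), and the held tin at (325,250). I'll measure the rim, the ridges and the tin in the hand.

Run:
```python
from h import *
z=np.load("w3.npz"); P=z["P"]; d=z["d"]
def get(u0,u1,v0,v1,lo,hi):
    m=np.zeros((400,640),bool); m[v0:v1,u0:u1]=1; m&=(P[...,2]>lo)&(P[...,2]<hi)&(d>0); return P[m]
def rep(s,q): 
    a=cv2.fitLine(q[:,:2].astype(np.float32),cv2.DIST_L2,0,.01,.01).ravel()
    print(s,len(q),q.mean(0).round(1),[np.round(x,3) for x in cv2.minAreaRect(q[:,:2].astype(np.float32))],"ang",np.arctan2(a[1],a[0]).round(3),"z99",np.percentile(q[:,2],99).round(1))
rep("rim",get(185,495,55,180,62,73))
rep("front",get(215,465,158,180,62,73))
rep("left",get(190,220,75,170,62,73)); rep("right",get(455,490,75,170,62,73))
rep("a",get(305,370,78,160,55,66)); rep("b",get(375,440,78,160,55,66))
rep("cradle",get(240,298,82,152,14,40))
rep("held",get(270,380,180,245,215,280))
```

```text
rim 8063 [510.6 136.8  67.9] [array([504.42 , 138.269]), array([107.205, 275.057]), np.float64(2.097)] ang -1.536 z99 72.4
front 2327 [457.6 132.7  68. ] [array([456.89 , 133.743]), array([ 13.808, 258.38 ]), np.float64(3.155)] ang -1.535 z99 70.1
left 1049 [498.5 269.4  67.8] [array([497.562, 267.119]), array([23.057, 93.144]), np.float64(87.041)] ang 0.035 z99 70.3
right 1041 [506.9   7.3  67.6] [array([505.701,   8.817]), array([93.851, 22.359]), np.float64(6.719)] ang 0.03 z99 70.1
a 2287 [505.1 138.5  59.6] [array([503.911, 138.354]), array([71.529, 35.453]), np.float64(3.164)] ang 0.049 z99 63.1
b 2321 [507.2  63.7  59.7] [array([506.177,  62.781]), array([73.105, 36.37 ]), np.float64(0.174)] ang 0.038 z99 62.9
cradle 1973 [501.4 215.1  18.7] [array([501.098, 214.248]), array([60.223, 49.315]), np.float64(2.618)] ang -0.048 z99 25.3
held 5647 [471.5 149.2 246.1] [array([464.325, 149.285]), array([28.222, 59.725]), np.float64(1.792)] ang -1.529 z99 258.3
```

Request:
step_arm(
  deltas=[
    [0.4,0.062,-0.0634,0,0],
    [0.4,0.062,-0.0634,0,0],
    [0.4,0,0,0.08,0.0025],
    [0.4,0,0,0.08,0],
    [0.4,0,0,0,0],
    [0.4,0,0,0,0],
  ],
)

```text
time: 8.25
tool_pos: [501.8, 214.2, 152.1]
tcp_rot: [3.141, 0.001, 0.025]
contact_force: [0.4, 1.3, -0.7]
grip_width: 47.4
finger_force: 30.0
```

Run:
```python
from h import *
c=cam("wrist"); print(-c[4].T@c[5]-bot.get_obs()["tool_pos"],bot.get_obs()["tool_pos"],bot.get_obs()["tcp_rot"])
```

```text
[ 81.19262785   1.43527328 147.61719067] [501.75305424 214.15251109 152.12881091] [3.14124215e+00 9.01676809e-04 2.45250045e-02]
```

The wrist camera sits 81 mm ahead (+x) and 148 mm above the TCP, so it would come down at the lid's edge. I'll turn the tool half round first, which is an equivalent grasp.

Request:
step_arm(
  deltas=[
    [0.4,0,0,-0.08,0],
    [0.4,0,0,-0.02,-0.05],
    [0.4,0,0,0,-0.09],
    [0.4,0,0,0,-0.09],
    [0.4,0,0,0,-0.09],
    [0.4,0,0,0,-0.09],
    [0.4,0,0,0,-0.09],
    [0.4,0,0,0,-0.09],
  ],
)

```text
time: 9.05
tool_pos: [502.7, 214.8, 205.0]
tcp_rot: [3.138, -0.004, 0.958]
contact_force: [-0.4, 0.5, -1.6]
grip_width: 47.3
finger_force: 30.0
```

Request:
step_arm(
  deltas=[
    [0.4,0,0,0,-0.09],
    [0.4,0,0,0,-0.09],
    [0.4,0,0,0,-0.09],
    [0.4,0,0,0,-0.09],
    [0.4,0,0,0,-0.09],
    [0.4,0,0,0,-0.09],
    [0.4,0,0,0,-0.09],
    [0.4,0,0,0,-0.09],
  ],
)

```text
time: 9.85
tool_pos: [502.7, 214.7, 205.0]
tcp_rot: [3.137, 0.001, 2.089]
contact_force: [0.5, 0.2, -1.5]
grip_width: 47.3
finger_force: 30.0
```

Request:
step_arm(
  deltas=[
    [0.4,0,0,0,-0.09],
    [0.4,0,0,0,-0.09],
    [0.4,0,0,0,-0.09],
    [0.4,0,0,0,-0.09],
    [0.4,0,0,0,-0.09],
    [0.4,0,0,0,-0.09],
    [0.4,0,0,0,-0.06],
    [0.4,0,0,0,0],
  ],
)

```text
time: 10.65
tool_pos: [502.7, 214.8, 204.7]
tcp_rot: [3.14, 0.005, 3.026]
contact_force: [-0.2, -0.1, -0.3]
grip_width: 47.4
finger_force: 30.0
```

Request:
step_arm(
  deltas=[
    [0.4,0,0,0,-0.09],
    [0.4,0,0,0,0],
    [0.4,0,0,0,0],
  ],
)

```text
time: 10.95
tool_pos: [501.9, 215.0, 202.9]
tcp_rot: [3.141, 0.002, -3.121]
contact_force: [0.5, -0.2, -0.3]
grip_width: 47.7
finger_force: 30.0
```

Request:
step_arm(
  deltas=[
    [0.4,0.0012,-0.0014,0.06,-0.01],
    [0.4,0,0,0.08,0],
    [0.4,0,0,0.08,0],
    [0.4,0,0,0.06,0],
    [0.4,0,0,0.02,0],
    [0.4,0,0,0,0],
    [0.4,0,0,0,0],
  ],
)

```text
time: 11.65
tool_pos: [502.0, 214.7, 53.2]
tcp_rot: [3.141, 0.003, -3.101]
contact_force: [-0.3, -0.6, -2.3]
grip_width: 47.4
finger_force: 30.0
```

Request:
step_arm(
  deltas=[
    [0.4,0.001,0,0.014,0],
    [0.4,0,0,0.014,0],
    [0.4,0,0,0.004,0],
    [0.4,0,0,0,0],
    [0.4,0,0,0,0],
  ],
)

```text
time: 12.15
tool_pos: [500.4, 214.4, 35.8]
tcp_rot: [-3.142, 0.0, -3.1]
contact_force: [-0.3, -0.7, -1.1]
grip_width: 47.6
finger_force: 30.0
```

Request:
step_arm(
  deltas=[
    [0.4,0,0,0.003,0],
    [0.4,0,0,0,0],
    [0.61,0,0,0,0],
    [0.61,0,0,0,0],
    [0.61,0,0,0,0],
  ],
)

```text
time: 12.65
tool_pos: [500.5, 214.4, 34.2]
tcp_rot: [-3.142, 0.0, -3.1]
contact_force: [0.1, 0.8, 0.1]
grip_width: 55.7
finger_force: 0.0
```

Request:
step_arm(
  deltas=[
    [0.61,0,0,-0.03,0],
    [0.61,0,0,-0.06,0],
    [0.61,0,0,-0.08,0],
    [0.61,0,0,-0.08,0],
    [0.61,0,0,-0.08,0],
    [0.3,0,0,-0.08,0],
    [0,0,-0.06,0,0],
    [0,0,-0.08,0,0],
  ],
)

```text
time: 13.45
tool_pos: [503.7, 145.0, 240.6]
tcp_rot: [3.141, 0.003, -3.097]
contact_force: [0.1, -0.7, -1.0]
grip_width: 36.2
finger_force: 0.0
```

Request:
step_arm(
  deltas=[
    [0,0.08,0,0,0],
    [0,0.08,0,0,0],
    [0,0.08,0,0,0],
    [0,0,0,0,0],
  ],
)

```text
time: 13.85
tool_pos: [378.9, 139.2, 238.9]
tcp_rot: [-3.141, -0.003, -3.099]
contact_force: [0.6, -0.3, 0.0]
grip_width: 4.6
finger_force: 0.0
```

Run:
```python
from h import *
for n in ["top","side"]:
    im,d,c=snap(n); cv2.imwrite(f"pics/{n}4.png",cv2.resize(im[160:240,150:310] if n=="top" else im[160:350,200:380],None,fx=3,fy=3)[:,:,::-1])
    P=cloud(c,d)
    R=np.array([[np.cos(.034),np.sin(.034)],[-np.sin(.034),np.cos(.034)]])
    L=(P[...,:2]-[503.8,138.3])@R.T
    for k in (1,0,-1):
        m=(abs(L[...,0])<40)&(abs(L[...,1]-76*k)<24)&(P[...,2]>48)&(P[...,2]<75)&(d>0)
        q=L[m]
        if len(q)>20: print(n,k,len(q),q.mean(0).round(1),q.min(0).round(1),q.max(0).round(1),np.percentile(P[m][:,2],[50,98]).round(1))
```

```text
top 1 581 [-3.4 75.4] [-38.2  54.1] [32.3 99.3] [57.7 63.3]
top 0 549 [-1.9  1.1] [-36.9 -19.1] [34.1 22.3] [58.  63.4]
top -1 562 [ -1.4 -73.7] [-37.3 -94.4] [ 34.7 -52.7] [57.7 63.5]
side 1 631 [-3.4 82.1] [-37.9  57.5] [34.1 98.7] [58.5 62.8]
side 0 530 [-1.9  7.4] [-36.3 -20.3] [35.2 23.5] [58.5 63.3]
side -1 415 [ -1.7 -67.3] [-37.2 -92.3] [ 35.5 -52.4] [58.  62.3]
```

View pics/top4.png

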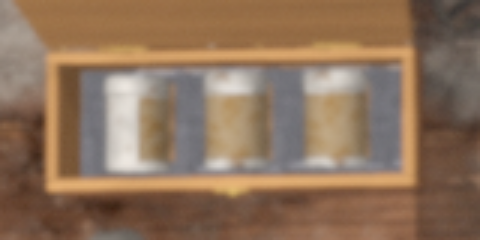

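All three tins lie alike, with their tops near 63 mm and under the rim; the new one is within about 2 mm of its seat. Next I'll go behind the lid.

Request:
step_arm(
  deltas=[
    [0,-0.08,0,0,0],
    [0,-0.08,0,0,0],
    [0,-0.08,0,0,0],
    [0,-0.08,0,0,0],
    [0,-0.08,0,0,0],
    [0,-0.08,0,0,0],
    [0,0,-0.01,0,0],
    [0,0,0,0,0],
  ],
)

```text
time: 14.75
tool_pos: [624.4, 143.8, 237.2]
tcp_rot: [-3.141, -0.002, -3.101]
contact_force: [0.4, 0.3, -0.1]
grip_width: 0.6
finger_force: 0.0
```

Request:
step_arm(
  deltas=[
    [0,0,0,0.06,0],
    [0,0,0,0.06,0],
    [0,0,0,0.014,0],
    [0,0,0,0,0],
    [0,0.02,0,0,0],
    [0,0.02,0,0,0],
    [0,0,0,0,0],
  ],
)

```text
time: 15.45
tool_pos: [604.1, 143.8, 175.2]
tcp_rot: [3.141, 0.005, -3.1]
contact_force: [0.1, -0.9, 0.1]
grip_width: 0.5
finger_force: 0.1
```

Request:
step_arm(
  deltas=[
    [0,0.015,0,0,0],
    [0,0.015,0,0,0],
    [0,0.019,0,-0.001,0],
    [0,0.019,0,-0.001,0],
    [0,0.019,0,-0.001,0],
    [0,0,0,0,0],
  ],
)

```text
time: 16.05
tool_pos: [558.0, 141.8, 173.4]
tcp_rot: [-3.141, -0.003, -3.099]
contact_force: [-0.5, -0.8, 0.0]
grip_width: 0.6
finger_force: 0.0
```

Request:
step_arm(
  deltas=[
    [0,0.019,0,0.004,0],
    [0,0.019,0,0.004,0],
    [0,0.019,0,0.004,0],
    [0,0.0167,0,0.0093,0],
    [0,0.0167,0,0.0093,0],
    [0,0.0167,0,0.0093,0],
    [0,0,0,0,0],
  ],
)

```text
time: 16.75
tool_pos: [504.6, 139.5, 152.7]
tcp_rot: [-3.141, -0.003, -3.1]
contact_force: [0.5, -0.1, 0.9]
grip_width: 0.3
finger_force: 0.0
```

```bash
cat > lid.py <<'E'
from h import *
im,d,c=snap("side"); P=cloud(c,d)
R=np.array([[np.cos(.034),np.sin(.034)],[-np.sin(.034),np.cos(.034)]])
L=(P[...,:2]-[503.8,138.3])@R.T; out=[]
for s in (1,-1):
    m=(d>0)&(abs(L[...,1]-s*105)<28)&(P[...,2]>72)&(P[...,2]<200)&(abs(L[...,0])<85)
    x,z=L[m][:,0],P[m][:,2]
    if len(x)>30:
        a=cv2.fitLine(np.c_[x,z].astype(np.float32),cv2.DIST_HUBER,0,.01,.01).ravel(); print(s,len(x),"lid angle",np.arctan2(-a[1],a[0]),a[2:],z.max())
print(bot.get_obs()["tool_pos"],bot.get_obs()["contact_force"])
E
python3 lid.py
```

```text
1 792 lid angle 0.74083936 [ 10.741111 122.25095 ] 156.58095842469197
-1 138 lid angle 0.51774627 [-21.522951 148.65334 ] 154.43021878539088
[505.30817773 139.515067   153.12848338] [ 0.00287377 -0.109442   -0.7805481 ]
```

The lid follows and is at about 0.75 rad. Continuing down the arc.

Request:
step_arm(
  deltas=[
    [0,0.0133,0,0.014,0],
    [0,0.0133,0,0.014,0],
    [0,0.0133,0,0.014,0],
    [0,0.0073,0,0.014,0],
    [0,0.0073,0,0.014,0],
    [0,0.0073,0,0.014,0],
    [0,0,0,0,0],
    [0,0,0,0,0],
  ],
)

```text
time: 17.6
tool_pos: [475.3, 138.3, 111.5]
tcp_rot: [-3.141, -0.001, -3.1]
contact_force: [0.2, 0.5, 0.3]
grip_width: 0.1
finger_force: 0.0
```

Request:
step_arm(
  deltas=[
    [0,0.003,0,0.014,0],
    [0,0.003,0,0.014,0],
    [0,0.003,0,0.012,0],
    [0,0,0,0.006,0],
    [0,0,0,0,0],
    [0,0,0,0,0],
  ],
)

```text
time: 18.2
tool_pos: [470.7, 138.1, 89.2]
tcp_rot: [-3.141, -0.001, -3.1]
contact_force: [-2.7, 0.1, 9.2]
grip_width: 0.3
finger_force: 4.7
```

```bash
python3 lid.py
```

```text
1 2255 lid angle 1.1142775 [-20.277468 120.579445] 190.42570783645638
-1 261 lid angle 0.006685466 [-15.542739  78.29123 ] 187.84815794846295
[470.69421744 138.05528813  89.19805407] [-3.83754694 -0.96314544 10.08513464]
```

Request:
step_arm(
  deltas=[
    [0,0,0,0.004,0],
    [0,0,0,0,0],
    [0,0,0,0,0],
  ],
)

```text
time: 18.55
tool_pos: [470.7, 138.1, 89.0]
tcp_rot: [-3.141, 0.0, -3.099]
contact_force: [-8.5, -1.1, 26.7]
grip_width: 0.4
finger_force: 13.6
```

Request:
step_arm(
  deltas=[
    [0,0,0,-0.03,0],
    [0,0,0,-0.08,0],
    [0,0,0,-0.08,0],
    [0,0,0,-0.08,0],
    [0,0.08,0,0,0],
    [0,0.08,0,0,0],
    [0,0,0,0,0],
    [0,0,0,0,0],
  ],
)

```text
time: 19.35
tool_pos: [391.0, 134.8, 221.9]
tcp_rot: [-3.142, 0.001, -3.099]
contact_force: [0.6, 0.1, -0.2]
grip_width: 0.5
finger_force: 0.0
```

Run:
```python
from h import *
R=np.array([[np.cos(.034),np.sin(.034)],[-np.sin(.034),np.cos(.034)]])
for n in ["top","side"]:
    im,d,c=snap(n); P=cloud(c,d); L=(P[...,:2]-[503.8,138.3])@R.T
    m=(d>0)&(abs(L[...,1])<125)&(P[...,2]>65)&(P[...,2]<95)&(L[...,0]>-62)&(L[...,0]<48)
    print(n,m.sum(),np.polyfit(L[m][:,0],P[m][:,2],1),np.percentile(P[m][:,2],[2,50,98]))
    if n=="side": cv2.imwrite("pics/side5.png",im[:,:,::-1])
print(bot.get_obs()["tool_pos"])
```

```text
top 5601 [3.79498461e-03 7.78368859e+01] [73.88004175 77.78316096 82.08397352]
side 4561 [2.61510087e-03 7.88781351e+01] [76.08953733 78.81841014 81.76724884]
[392.13013256 134.799445   221.77507078]
```

View pics/side5.png

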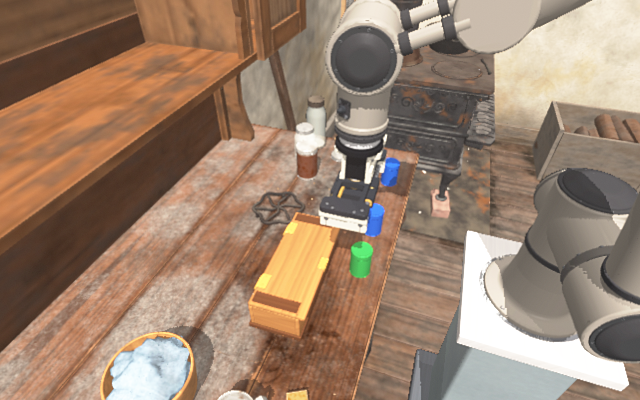

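The lid lies flat on the case around (295,258), with a slope below 0.004 rad and its top at 78 mm. The arm is clear and the other things haven't moved.

```bash
python3 -c "
from plant import bot
print(bot.close_job())"
```

```text
the job is handed in; nothing more can be done
None
```

The tin is lying in its cradle, level with the other two; the lid is fully shut, nothing else was touched, and I handed the job in at about 19.5 s (no verdict came back).

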